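Open the battery bay of a bench meter

TASK

The meter's cells are due for a change: squeeze hold of the upright snap tab on its battery-bay cover, press the tab inward towards the display until it is felt to reach its soft stop, and keep it pressed while lifting the cover straight up and level out of its bay, without forcing the catch or prying the cover out aslant. Then lay the cover flat, right side up, in the enamel tray and let go of it there; do not drop it, and leave the cork in the tray and the other things on the bench where they are.

Things in the scene. Friction and masses are not known exactly. Their poses are not given: they have to be found in the camera images.
- meter: Grey bench meter, fixed, 165 (x) x 96 (y) x 48 mm high. Origin on the bench under the centre of its battery bay; housing from x = -70 to +95 mm. +x runs from the tab end to the display end and is the direction the tab is pressed; z up. The bay is an 87 x 73 mm opening on top; its cover rests on ledges 38 mm up, flush with the housing's top (48 mm).
- catch (a point): Point on the meter's top (48 mm up) at the bay's tab end, x = -43.5 mm; axes of the meter. A 26 mm wide steel keeper (top 51 mm up) here holds the tab's nose down. The press needed to clear it is 3.5 to 15.5 mm, hidden, to be felt: 2 mm farther a rubber stop adds 20 N per mm. Pulled up sooner, it holds rigidly. Press with 8 to 15 N; catch and stop break if the contact forces of cover on meter sum to over 32 N.
- cover: White battery-bay cover, plate 84 (x) x 70 (y) x 10 mm, 70 to 115 g with its tab, loose, about 1.5 mm of play in the bay. Origin: centre of its flat underside; axes along the meter's while in the bay. A 30 mm wide slot, in which the tab slides, runs from its tab end (x = -42 mm) to x = +3 mm.
- tab_grip (a point): Middle of the snap tab's upright post, 36 mm above the cover's underside (74 mm above the bench while closed), at x = -31, y = 0 mm of the cover with the tab at rest; axes as the cover's. The post is 14 (x) x 16 (y) mm, its top 48 mm above the cover's underside; grip it across its 16 mm width (y), fingertips at least 5 mm above the plate.
- snap_tab (a joint): How far the tab is pressed inward along the cover's +x (m): 0 at rest, 0.020 at most. Light spring: about 2 N at rest, rising 0.25 N per mm; it springs back if let go.
- tray: White enamel tray, fixed, outside 144 (x) x 215 (y) x 24 mm high, about 126 x 200 mm free inside; its floor is level with the bench (0 to 1 mm). Origin on the bench under its centre; long side along its y. The cork stands near its +y end, the rest is empty.
- cork: Cork stopper, 27 mm across, 26 mm high, standing in the tray near its +y end; origin at the centre of its underside. To be left alone.
- amber_bottle: Amber dropper bottle, 33 mm across, 79 mm high, standing on the bench beyond the meter; origin at the centre of its underside. To be left alone.
- pen: Felt marker, 139 mm long, 17 mm thick, lying on the robot's side of the bench; origin under its middle. To be left alone.
Not all that is in view belongs to the job. There is more than one size of the cover; the job needs the larger.

How it is judged:
On the way, in this order (a step that is already met when the one before it is completed fails the run):
1. the snap tab is pressed inward (by more than 3 mm) while the cover is still down in its bay (value of joint snap_tab above 0.003 m and z of cover in the frame of meter below 0.042 m), for 0.1 s.
2. the cover is lifted clear of the meter (z of cover in the frame of meter above 0.06 m), for 0.1 s.
At the end, for the whole second after the job is handed in: The cover lies flat (within 0.06 rad, underside within 5 mm of the bench's level) and right side up inside the tray, let go of and at rest (its centre within 30 mm of the tray's centre across and about 70 mm along it) (x of cover in the frame of tray between -0.03 and 0.03 m and y of cover in the frame of tray between -0.075 and 0.07 m and z of cover in the frame of tray between -0.005 and 0.005 m and angle between cover's own z axis and vertical below 0.06 rad and linear speed of cover below 0.02 m/s and contact force between cover and the fingers below 0.1 N); the robot touches nothing.
It fails at once if the catch or stop is overloaded: cover and tab load the meter with more than 32 N in all (contact force between cover and meter above 32 N).
It fails at once if the cover is let go of more than 35 mm above the tray's floor once it is off the meter (distance of cover from where it was at the start of the episode above 0.05 m and z of cover in the frame of tray above 0.035 m and contact force between cover and the fingers below 0.05 N).
It fails at once if the cover is pried out aslant: it tilts more than 0.12 rad while still in or just above its bay (angle between cover's own z axis and vertical above 0.12 rad and z of cover in the frame of meter below 0.06 m and horizontal distance between cover and meter below 0.05 m).
It fails at once if the cork, dropper bottle or marker is pushed more than 30 mm away (distance of any of cork, amber_bottle, pen from where it was at the start of the episode above 0.03 m).
It also fails if it takes over 42 s, if anything falls off the work surface, if the arm or the gripper's body presses on something with over 40 N, if the wrist force passes 120 N, or if a joint passes its speed limit or range.

ROBOT

A 7-joint arm with a two-finger parallel gripper is mounted at the origin on a cart in front of the work surface, level with it; the furniture and walls round the work are solid. World frame = base frame: x ahead of the robot, y to its left, z up, the work surface at z = 0. Lengths are in m, angles in rad, forces in N, time in s.
With the tool pointing down it reaches from about 0.4 to 0.85 m from the base axis. Payload 4.5 kg.
Tool frame: the origin (TCP) lies midway between the tips of the shut fingers; the grasp point (between the pads) lies 19 mm behind it; y points along the fingers, z is the direction in which the jaws open and shut, and the axes are right-handed (so a half turn about y gives the same grasp; the last joint's range is limited). The gripper opens to 88 mm and grips with 3 to 60 N. Pads are 18 mm wide; open, the fingers measure 123 mm over their backs; the gripper's body (75 mm by 187 mm) begins 45 mm behind the grasp point.
Start: joints at [1.311, 0.689, -0.195, 1.565, 0.157, 0.902, -0.215], TCP at [0.181, -0.598, 0.239] pointing down, gripper open.
Joint ranges: [-3.01, 3.01], [-0.46, 2.08], [-1.47, 1.51], [0.13, 2.56], [-1, 4.14], [0.04, 2.09], [-2.66, 2.66]. Speed limits (rad/s): [2.57, 2.57, 3.14, 3.14, 3.14, 3.14, 3.14].

INTERFACE

Orientations are given as a unit quaternion [x, y, z, w].
In Python, from plant import r, snapshot, get_calibration, job, boxes_of gives the robot as it stands. The module is installed in compiled form; this text tells all that it offers.
- The arm moves only by the shell command python3 -m handwheel 'ROWS' [OPENING] [FORCE]. ROWS is JSON, a list that holds one entry, the list of rows, each a list of 6 numbers: the shift along the tool's x, y, z as a fraction of full scale, then the turn, a rotation vector about the tool's x, y, z as a fraction of full scale. In form: [[[x, y, z, wx, wy, wz], ...]]. A call has 1 to 12 rows; each row is the pose to reach, as a shift and turn from the pose commanded when the call began, along the tool's axes at that moment, turning the shorter way round; what a row does not reach only later rows make up. Full scale, the value 1, is 100 cm for a shift and 180 degrees for a turn. A row lasts 1/12 s, in which the tool goes at most 41.7 mm and 7.16 degrees, less where a joint would pass 70% of its speed; a pose out of reach is approached as far as the arm can. A call with a number of a shift or a turn outside -1 to 1 is refused whole. A call with a gripper value outside its range is refused whole. OPENING is the opening, from -1 (shut) to 1 (fully open), set as the call begins (- or left out, the last holds). The fingers move at their own pace and stop on an object; FORCE is the grip in N (left out, the last holds). Time passes only in rows, so rows that repeat a pose let the fingers close. It gives the time, the measured TCP pose, the force and the opening at its end, in the units of the state.
- r.get_state(): the state, without advancing time (a new reading comes with each control period).
- snapshot(name): name is "scene" or "top" or "wrist"; returns the picture (384x512x3 uint8, red, green, blue); there is no depth.
- get_calibration(name): a dict with "fx", "fy", "cx", "cy" (pixels), "T" (4x4, takes a point from camera to world coordinates). Camera axes: x right, y down, z forward; pixel columns grow to the right and rows downward; lengths in m; the calibration is good to about 2 mm. The wrist camera is an equidistant fisheye: a pixel r from the principal point sees the ray r / f radians off the axis. A picture is of the moment at which its call begins: read the wrist's pose just before it. get_calibration takes no time and is no camera call; for the wrist camera it gives the pose at the moment of the call.
- job.finish_job(): hands the job in, once; it reports no verdict.
Trained networks look in the newest picture that a camera, given by its name, has taken for a name from the list of things; names that differ only in an ending like _2 or _b are one class to them, and where a whole thing is asked for, a point or a joint stands for the part that bears it (a point fixed in the world has none). Each returns a list of dicts, best first, with "confidence" (0 to 1); they miss things now and then, are a little off and sometimes report something else, mostly with a low value. They report only what shows in the picture. A call takes as long as a camera call. They do not tell look-alikes from the thing itself.
- boxes_of(thing, camera): "bbox" ([left, top, right, bottom] in pixels, round what is visible of it).
The state is a dict: "clock": time; "q": joint angles; "qd": joint speeds; "joint_torque": joint torques, N m; "tool_pos": TCP position; "eef_rot": TCP orientation; "contact_force": force on the tool from outside, world axes, zero at the start; "moment": the same for the moment, N m; "opening": opening from 0.0 (shut) to 1.0 (fully open).
Only numpy, scipy, OpenCV 4.12 (cv2) and the standard library are available. Lean on these libraries where they do the work, as an engineer would, in place of code of your own. Each camera call takes 0.05 s, during which the arm holds its last target. There are 200 camera calls.

## Working session

There is one attempt and no reset: what is moved stays moved. The work goes in short steps, Python scripts to look and compute and a shell command to move; the robot and the scene stay as the last step left them, time stands still between calls to the robot, and variables do not carry over. Pictures are saved under pics/ and viewed, about 8 in all and at most 12, crops included, and the job is handed in when it is done.

```bash
mkdir -p pics; python3 - <<'E'
from plant import r,snapshot,get_calibration,boxes_of
import cv2,numpy as np
np.set_printoptions(precision=4,suppress=True)
for c in ("scene","top"):
    im=snapshot(c); cv2.imwrite(f"pics/{c}0.png",im[:,:,::-1]); k=get_calibration(c); print(c,k["fx"],k["cx"],k["cy"]);print(np.array(k["T"]))
    for t in ("meter","cover","tab_grip","tray","cork","amber_bottle","pen"):
        print(t,[(np.round(b["bbox"]).tolist(),round(b["confidence"],2)) for b in boxes_of(t,c)][:4])
s=r.get_state();print(s)
a=cv2.imread("pics/scene0.png");b=cv2.imread("pics/top0.png")
E
```

```text
scene 424.12422011738005 256.69757233422104 189.04768287195725
[[ 0.6916 -0.2777  0.6668 -0.1553]
 [-0.7223 -0.258   0.6417 -0.9901]
 [-0.0062 -0.9254 -0.3791  0.4521]
 [ 0.      0.      0.      1.    ]]
meter [([172.0, 180.0, 245.0, 224.0], 0.9)]
cover [([259.0, 281.0, 306.0, 311.0], 0.71), ([170.0, 177.0, 245.0, 222.0], 0.69), ([187.0, 182.0, 226.0, 203.0], 0.56), ([295.0, 236.0, 307.0, 247.0], 0.34)]
tab_grip [([259.0, 282.0, 277.0, 311.0], 0.75), ([192.0, 180.0, 198.0, 196.0], 0.52)]
tray [([234.0, 200.0, 336.0, 254.0], 0.79)]
cork [([293.0, 236.0, 309.0, 244.0], 0.62)]
amber_bottle []
pen [([165.0, 221.0, 203.0, 252.0], 0.66)]
top 491.51955378440454 263.53936261647976 196.97117799200723
[[ 0.0897 -0.9705  0.2236  0.2459]
 [-0.996  -0.0873  0.0207 -0.3957]
 [-0.0006 -0.2245 -0.9745  1.1362]
 [ 0.      0.      0.      1.    ]]
meter [([178.0, 169.0, 223.0, 243.0], 0.61)]
cover [([183.0, 188.0, 210.0, 230.0], 0.8), ([344.0, 270.0, 371.0, 304.0], 0.75), ([196.0, 264.0, 260.0, 279.0], 0.5)]
tab_grip [([348.0, 292.0, 360.0, 308.0], 0.61)]
tray [([245.0, 160.0, 344.0, 233.0], 0.9)]
cork []
amber_bottle [([256.0, 112.0, 271.0, 137.0], 0.64)]
pen [([198.0, 264.0, 263.0, 279.0], 0.63)]
{'clock': 0.8, 'q': array([ 1.3108,  0.6891, -0.1946,  1.5653,  0.1573,  0.9025, -0.2151]), 'qd': array([0.0004, 0.0002, 0.0001, 0.0004, 0.0013, 0.0002, 0.001 ]), 'joint_torque': array([ -0.0002, -52.7439,  -1.2668, -15.3741,  -0.0518,  -0.0006,
         0.    ]), 'tool_pos': array([ 0.181 , -0.5982,  0.2388]), 'eef_rot': array([ 0.1035, -0.6994,  0.6995, -0.1035]), 'contact_force': array([-0.5245,  0.1545,  0.6714]), 'moment': array([-0.0315,  0.0258, -0.0492]), 'opening': 1.0016303910275068}
```

View pics/scene0.png

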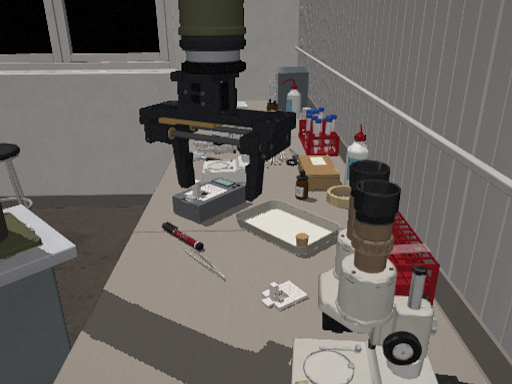

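View pics/top0.png

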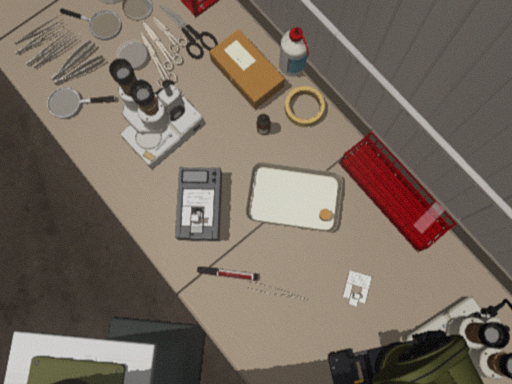

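Candidates: the cover in the meter (top image ~(200,207), tab at ~(197,215)), and a loose smaller look-alike at ~(357,289). The one in the bay is the job. The marker is at (228,273), the cork at (326,215), the bottle at (264,124). Next is one close crop.

```bash
cat > h.py <<'E'
import numpy as np
from plant import get_calibration
def ray(cam,uv,z,k=None):
    k=k or get_calibration(cam);T=np.array(k["T"]);u,v=uv
    x,y=(u-k["cx"])/k["fx"],(v-k["cy"])/k["fy"]
    if cam=="wrist":
        t=np.hypot(x,y);d=np.array([x/t*np.sin(t),y/t*np.sin(t),np.cos(t)])
    else: d=np.array([x,y,1.])
    d=T[:3,:3]@d;p=T[:3,3]
    return p+d*(z-p[2])/d[2]
def proj(cam,P,k=None):
    k=k or get_calibration(cam);T=np.array(k["T"]);c=T[:3,:3].T@(np.asarray(P)-T[:3,3])
    if cam=="wrist":
        t=np.arctan2(np.hypot(c[0],c[1]),c[2]);n=np.hypot(c[0],c[1]);x,y=c[0]/n*t,c[1]/n*t
    else: x,y=c[0]/c[2],c[1]/c[2]
    return np.array([k["cx"]+k["fx"]*x,k["cy"]+k["fy"]*y])
E
python3 - <<'E'
import cv2,numpy as np
a=cv2.imread("pics/top0.png")
m=cv2.resize(a[160:250,168:232],None,fx=6,fy=6,interpolation=cv2.INTER_CUBIC)
t=cv2.resize(a[155:240,240:350],None,fx=3.6,fy=3.6,interpolation=cv2.INTER_CUBIC)
o=np.zeros((540,384+396,3),np.uint8);o[:,:384]=m;o[:t.shape[0],384:384+t.shape[1]]=t
cv2.imwrite("pics/crop.png",o)
E
```

```text
(no output)
```

View pics/crop.png

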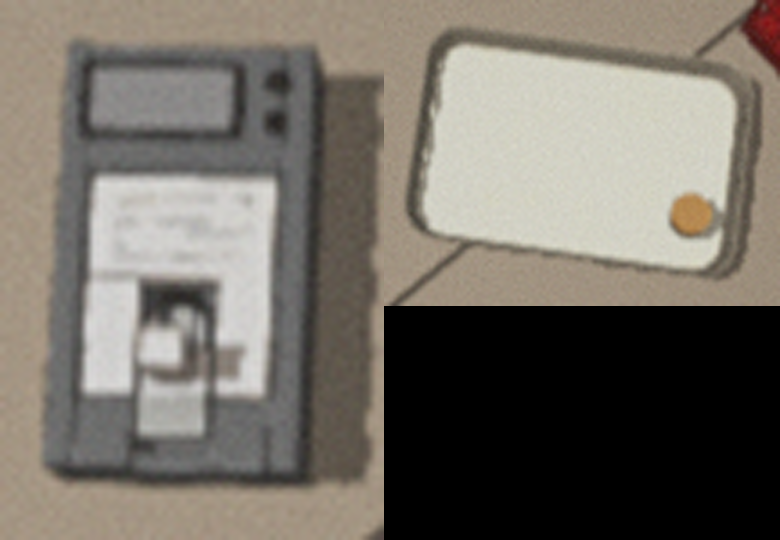

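```bash
python3 - <<'E'
from h import *
from plant import *
np.set_printoptions(precision=4,suppress=True)
f=lambda u,v:(168+(u-2.5)/6,160+(v-2.5)/6)
g=lambda u,v:(240+(u-384-1.3)/3.6,155+(v-1.3)/3.6)
M=[ray("top",f(*p),.048) for p in [(70,42),(318,50),(45,468),(305,475)]]
C=[ray("top",f(*p),.048) for p in [(92,173),(278,178),(80,393),(270,400)]]
for P in (M,C):
    P=np.array(P); print(P[:,:2], "L",np.linalg.norm((P[0]+P[1]-P[2]-P[3])/2),"W",np.linalg.norm((P[0]+P[2]-P[1]-P[3])/2))
    d=(P[0]+P[1]-P[2]-P[3]);e=(P[0]+P[2]-P[1]-P[3]);print("yaw",np.arctan2(d[1],d[0]),np.arctan2(-e[0],e[1]),"c",P.mean(0))
    y=(np.arctan2(d[1],d[0])+np.arctan2(-e[0],e[1]))/2
P=np.array(M);ya=np.arctan2(*(P[0]+P[1]-P[2]-P[3])[1::-1]);ux=np.array([np.cos(ya),np.sin(ya)])
print("bay from housing",P.mean(0)[:2]-.0125*ux)
print("post top",ray("top",f(162,348),.086))
# tray outer rim z=.024
R=np.array([ray("top",g(*p),.0) for p in [(453,44),(737,78),(422,234),(722,270)]])
print(R[:,:2],R.mean(0),"W",np.linalg.norm(R[0]-R[1]),np.linalg.norm(R[0]-R[2]))
d=R[0]+R[1]-R[2]-R[3];e=R[0]+R[2]-R[1]-R[3];print("tray yaw",np.arctan2(d[1],d[0]),np.arctan2(-e[0],e[1]))
print("cork",ray("top",g(691,214),.026))
for n in("bottle","pen"):pass
print("bottle",ray("top",(264,122),.07),ray("top",(228,273),.01))
from scipy.spatial.transform import Rotation as Ro
s=r.get_state();print(Ro.from_quat(s["eef_rot"]).as_matrix())
E
```

```text
[[ 0.5498 -0.1726]
 [ 0.5552 -0.2678]
 [ 0.3854 -0.1844]
 [ 0.3915 -0.2809]] L 0.1645322646727724 W 0.09605776870858287
yaw 0.07601974201169046 0.059444058185026495 c [ 0.4705 -0.2264  0.048 ]
[[ 0.4991 -0.1875]
 [ 0.5035 -0.2582]
 [ 0.4146 -0.1938]
 [ 0.4183 -0.2648]] L 0.08507761824973481 W 0.07096494700966424
yaw 0.07564256482853557 0.05726371187749758 c [ 0.4589 -0.2261  0.048 ]
bay from housing [ 0.458  -0.2274]
post top [ 0.4277 -0.2283  0.086 ]
[[ 0.5797 -0.3535]
 [ 0.5731 -0.5438]
 [ 0.4495 -0.3452]
 [ 0.4433 -0.5414]] [ 0.5114 -0.446   0.    ] W 0.1904713075192985 0.13048024622810003
tray yaw -0.04130535182870843 -0.032819395387770525
cork [ 0.4731 -0.5162  0.026 ]
bottle [ 0.6675 -0.3581  0.07  ] [ 0.3207 -0.3072  0.01  ]
[[-0.9571  0.      0.2896]
 [-0.2896 -0.0001 -0.9571]
 [-0.     -1.      0.0001]]
```

The close crop confirms it. The housing measures 164.5 x 96 mm and the cover 85 x 71 mm, both as given. The bay is at (0.458,-0.227), yaw ~0.07. The post is at (0.4277,-0.2283), where (0.4274,-0.2292) was predicted. Moving above the tab now.

```bash
python3 -m handwheel '[[[-0.343,0.03,-0.282,0,0.0713,0],[-0.343,0.03,-0.282,0,0.0713,0],[-0.343,0.03,-0.282,0,0.0713,0],[-0.343,0.03,-0.282,0,0.0713,0],[-0.343,0.03,-0.282,0,0.0713,0],[-0.343,0.03,-0.282,0,0.0713,0],[-0.343,0.03,-0.282,0,0.0713,0],[-0.343,0.03,-0.282,0,0.0713,0],[-0.343,0.06,-0.282,0,0.0713,0],[-0.343,0.08,-0.282,0,0.0713,0],[-0.343,0.08,-0.282,0,0.0713,0],[-0.343,0.08,-0.282,0,0.0713,0]]]' 0 
python3 -m handwheel '[[[0,0,0,0,0,0],[0,0,0,0,0,0],[0,0,0,0,0,0]]]'
python3 - <<'E'
from h import *
from plant import *
import cv2
np.set_printoptions(precision=4,suppress=True)
from scipy.spatial.transform import Rotation as Ro
s=r.get_state();print(s["clock"],s["tool_pos"],s["contact_force"],s["moment"],s["opening"]);print(Ro.from_quat(s["eef_rot"]).as_matrix())
im=snapshot("wrist");k=get_calibration("wrist");print(k["fx"],k["cx"],k["cy"]);print(np.array(k["T"]))
im=im[:,:,::-1].copy()
for P in [(.4275,-.2288,.086),(.458,-.227,.048)]:
    uv=proj("wrist",P,k);print(P,uv);cv2.drawMarker(im,tuple(int(round(x)) for x in uv),(0,0,255),cv2.MARKER_CROSS,8,1)
print([(np.round(b["bbox"]),b["confidence"]) for b in boxes_of("tab_grip","wrist")])
cv2.imwrite("pics/w1.png",cv2.resize(im,(768,576),interpolation=cv2.INTER_CUBIC))
E
```

```text
clock: 1.8
tool_pos: [0.4314, -0.2205, 0.1561]
eef_rot: [-0.029, 0.709, -0.704, 0.029]
contact_force: [-0.5, -0.5, 0.3]
opening: 0.5
clock: 2.05
tool_pos: [0.4271, -0.2307, 0.1593]
eef_rot: [0.024, -0.706, 0.707, -0.024]
contact_force: [-0.1, -0.8, 0.8]
opening: 0.499
2.05 [ 0.4271 -0.2307  0.1593] [-0.1045 -0.8483  0.7784] [ 0.0174 -0.0115 -0.0039] 0.49885592524392497
[[-0.9977  0.0005  0.0671]
 [-0.0671 -0.0014 -0.9977]
 [-0.0004 -1.      0.0014]]
297.3186396354542 255.804096903445 191.32452816729628
[[ 0.0664 -0.9628 -0.262   0.4946]
 [-0.9978 -0.0637 -0.0188 -0.226 ]
 [ 0.0014  0.2626 -0.9649  0.305 ]
 [ 0.      0.      0.      1.    ]]
(0.4275, -0.2288, 0.086) [253.2988 200.683 ]
(0.458, -0.227, 0.048) [253.7931 154.2981]
[(array([237., 169., 262., 210.]), 0.83)]
```

View pics/w1.png

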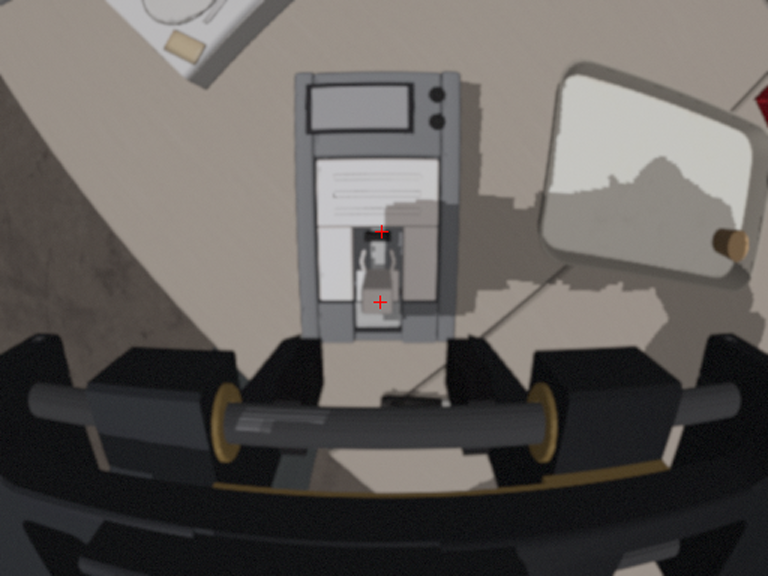

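Post seen at ~(252,200) px, matching the projected (253,201), and the jaws straddle it. Now descending, then a light squeeze first.

```bash
python3 -m handwheel '[[[0,0.03,0,0,0,0],[0,0.06,0,0,0,0],[0,0.085,0,0,0,0],[0,0.098,0,0,0,0],[0,0.102,0,0,0,0],[0,0.102,0,0,0,0],[0,0.102,0,0,0,0],[0,0.102,0,0,0,0],[0,0.102,0,0,0,0],[0,0.102,0,0,0,0]]]'
python3 - <<'E'
from plant import *
s=r.get_state();print(s["tool_pos"],s["contact_force"])
E
python3 -m handwheel '[[[0,0,0,0,0,0],[0,0,0,0,0,0],[0,0,0,0,0,0],[0,0,0,0,0,0],[0,0,0,0,0,0],[0,0,0,0,0,0],[0,0,0,0,0,0],[0,0,0,0,0,0],[0,0,0,0,0,0],[0,0,0,0,0,0]]]' -1 4
python3 -c "
from plant import *
s=r.get_state();print(s['tool_pos'],s['contact_force'],s['moment'])"
```

```text
clock: 2.98
tool_pos: [0.4282, -0.2294, 0.0576]
eef_rot: [0.024, -0.706, 0.707, -0.025]
contact_force: [0.1, -0.1, -0.5]
opening: 0.501
[ 0.42817467 -0.22936776  0.0576225 ] [ 0.11357947 -0.09204436 -0.53747402]
clock: 3.82
tool_pos: [0.4277, -0.2284, 0.0567]
eef_rot: [-0.025, 0.707, -0.706, 0.025]
contact_force: [0.9, 4.6, 2.8]
opening: 0.18
[ 0.42765503 -0.22844744  0.05672581] [0.91979361 4.60969867 2.77626865] [ 0.70412474 -0.03982284  0.04544751]
```

```bash
python3 -m handwheel '[[[0,0,-0.001,0,0,0],[0,0,-0.001,0,0,0],[0,0,-0.001,0,0,0],[0,0,-0.001,0,0,0],[0,0,-0.001,0,0,0]]]'
python3 -m handwheel '[[[0,0,0,0,0,0],[0,0,0,0,0,0],[0,0,0,0,0,0]]]'
```

```text
clock: 4.23
tool_pos: [0.4277, -0.2283, 0.0567]
eef_rot: [0.024, -0.706, 0.707, -0.025]
contact_force: [0.3, 0.5, 1.3]
opening: 0.181
clock: 4.48
tool_pos: [0.4277, -0.2283, 0.0567]
eef_rot: [0.024, -0.707, 0.707, -0.025]
contact_force: [1.7, 0.4, 1.5]
opening: 0.18
```

```bash
python3 -m handwheel '[[[0,0,0,0,0,0],[0,0,0,0,0,0],[0,0,0,0,0,0],[0,0,0,0,0,0]]]' -1 35
for i in 1; do python3 -m handwheel '[[[-0.001,0,0,0,0,0],[-0.002,0,0,0,0,0],[-0.003,0,0,0,0,0],[-0.003,0,0,0,0,0],[-0.003,0,0,0,0,0],[-0.003,0,0,0,0,0]]]'; done
python3 -m handwheel '[[[-0.001,0,0,0,0,0],[-0.002,0,0,0,0,0],[-0.002,0,0,0,0,0],[-0.002,0,0,0,0,0],[-0.002,0,0,0,0,0]]]'
```

```text
clock: 4.82
tool_pos: [0.4277, -0.2283, 0.0567]
eef_rot: [0.024, -0.707, 0.707, -0.025]
contact_force: [-0.8, 0.0, 1.3]
opening: 0.181
clock: 5.32
tool_pos: [0.4302, -0.228, 0.0567]
eef_rot: [0.025, -0.707, 0.707, -0.024]
contact_force: [-2.4, -1.9, 3.7]
opening: 0.178
clock: 5.73
tool_pos: [0.4324, -0.2277, 0.0567]
eef_rot: [0.025, -0.707, 0.707, -0.024]
contact_force: [-3.7, -1.9, 4.8]
opening: 0.178
```

```bash
python3 -m handwheel '[[[-0.001,0,0,0,0,0],[-0.002,0,0,0,0,0],[-0.002,0,0,0,0,0],[-0.002,0,0,0,0,0],[-0.002,0,0,0,0,0]]]'
python3 -m handwheel '[[[-0.001,0,0,0,0,0],[-0.001,0,0,0,0,0],[-0.001,0,0,0,0,0],[-0.001,0,0,0,0,0]]]'
python3 -m handwheel '[[[-0.001,0,0,0,0,0],[-0.001,0,0,0,0,0],[-0.001,0,0,0,0,0],[-0.001,0,0,0,0,0]]]'
```

```text
clock: 6.15
tool_pos: [0.4344, -0.2275, 0.0567]
eef_rot: [0.025, -0.707, 0.707, -0.025]
contact_force: [-2.5, -1.0, 5.7]
opening: 0.179
clock: 6.48
tool_pos: [0.4353, -0.2274, 0.0567]
eef_rot: [-0.025, 0.707, -0.707, 0.024]
contact_force: [-3.6, -1.8, 4.7]
opening: 0.178
clock: 6.82
tool_pos: [0.4362, -0.2273, 0.0567]
eef_rot: [-0.025, 0.707, -0.707, 0.024]
contact_force: [-3.2, -1.3, 6.1]
opening: 0.174
```

```bash
python3 -m handwheel '[[[-0.001,0,0,0,0,0],[-0.001,0,0,0,0,0],[-0.001,0,0,0,0,0],[-0.001,0,0,0,0,0]]]'
python3 -m handwheel '[[[-0.001,0,0,0,0,0],[-0.001,0,0,0,0,0],[-0.001,0,0,0,0,0],[-0.001,0,0,0,0,0]]]'
python3 -m handwheel '[[[-0.001,0,0,0,0,0],[-0.001,0,0,0,0,0],[-0.001,0,0,0,0,0],[-0.001,0,0,0,0,0]]]'
```

```text
clock: 7.15
tool_pos: [0.437, -0.2272, 0.0567]
eef_rot: [-0.025, 0.707, -0.707, 0.024]
contact_force: [-4.0, -2.5, 5.8]
opening: 0.183
clock: 7.48
tool_pos: [0.4379, -0.2271, 0.0567]
eef_rot: [-0.025, 0.707, -0.707, 0.024]
contact_force: [-4.9, -1.5, 6.3]
opening: 0.179
clock: 7.82
tool_pos: [0.4387, -0.227, 0.0567]
eef_rot: [-0.025, 0.707, -0.707, 0.024]
contact_force: [-4.2, -1.5, 6.2]
opening: 0.174
```

```bash
python3 -m handwheel '[[[-0.001,0,0,0,0,0],[-0.001,0,0,0,0,0],[-0.001,0,0,0,0,0],[-0.001,0,0,0,0,0]]]'
python3 -m handwheel '[[[-0.001,0,0,0,0,0],[-0.001,0,0,0,0,0],[-0.001,0,0,0,0,0],[-0.001,0,0,0,0,0]]]'
python3 -m handwheel '[[[-0.001,0,0,0,0,0],[-0.001,0,0,0,0,0],[-0.001,0,0,0,0,0],[-0.001,0,0,0,0,0]]]'
```

```text
clock: 8.15
tool_pos: [0.4396, -0.227, 0.0567]
eef_rot: [-0.025, 0.707, -0.707, 0.024]
contact_force: [-4.2, -1.0, 5.7]
opening: 0.18
clock: 8.48
tool_pos: [0.4404, -0.2269, 0.0567]
eef_rot: [-0.025, 0.707, -0.707, 0.024]
contact_force: [-5.2, -1.1, 6.1]
opening: 0.177
clock: 8.82
tool_pos: [0.4413, -0.2268, 0.0567]
eef_rot: [-0.025, 0.707, -0.707, 0.024]
contact_force: [-4.5, -2.2, 6.0]
opening: 0.178
```

```bash
python3 -m handwheel '[[[-0.001,0,0,0,0,0],[-0.001,0,0,0,0,0],[-0.001,0,0,0,0,0],[-0.001,0,0,0,0,0]]]'
python3 -m handwheel '[[[-0.001,0,0,0,0,0],[-0.001,0,0,0,0,0],[-0.001,0,0,0,0,0],[-0.001,0,0,0,0,0]]]'
```

```text
clock: 9.15
tool_pos: [0.4422, -0.2268, 0.0567]
eef_rot: [-0.025, 0.707, -0.707, 0.024]
contact_force: [-5.0, -2.0, 6.1]
opening: 0.179
clock: 9.48
tool_pos: [0.443, -0.2267, 0.0567]
eef_rot: [-0.026, 0.707, -0.707, 0.024]
contact_force: [-5.6, -1.6, 6.8]
opening: 0.176
```

```bash
python3 -m handwheel '[[[-0.001,0,0,0,0,0],[-0.001,0,0,0,0,0],[-0.001,0,0,0,0,0],[-0.001,0,0,0,0,0]]]'
python3 -m handwheel '[[[-0.001,0,0,0,0,0],[-0.001,0,0,0,0,0],[-0.001,0,0,0,0,0],[-0.001,0,0,0,0,0]]]'
```

```text
clock: 9.82
tool_pos: [0.4439, -0.2266, 0.0567]
eef_rot: [-0.026, 0.707, -0.706, 0.023]
contact_force: [-5.6, -1.9, 7.3]
opening: 0.179
clock: 10.15
tool_pos: [0.4447, -0.2266, 0.0567]
eef_rot: [-0.026, 0.707, -0.706, 0.023]
contact_force: [-6.3, -1.5, 7.7]
opening: 0.178
```

```bash
python3 -m handwheel '[[[-0.001,0,0,0,0,0],[-0.001,0,0,0,0,0],[-0.001,0,0,0,0,0],[-0.001,0,0,0,0,0]]]'
python3 -m handwheel '[[[-0.001,0,0,0,0,0],[-0.001,0,0,0,0,0],[-0.001,0,0,0,0,0],[-0.001,0,0,0,0,0]]]'
python3 - <<'E'
from h import *
from plant import *
import cv2
im=snapshot("wrist")[:,:,::-1]
cv2.imwrite("pics/w2.png",cv2.resize(im[60:300,130:390],None,fx=2.5,fy=2.5,interpolation=cv2.INTER_CUBIC))
E
```

```text
clock: 10.48
tool_pos: [0.445, -0.2265, 0.0567]
eef_rot: [-0.026, 0.707, -0.706, 0.023]
contact_force: [-7.1, -2.9, 8.4]
opening: 0.176
clock: 10.82
tool_pos: [0.4451, -0.2265, 0.0567]
eef_rot: [-0.026, 0.707, -0.706, 0.022]
contact_force: [-8.2, -2.7, 10.0]
opening: 0.175
```

View pics/w2.png

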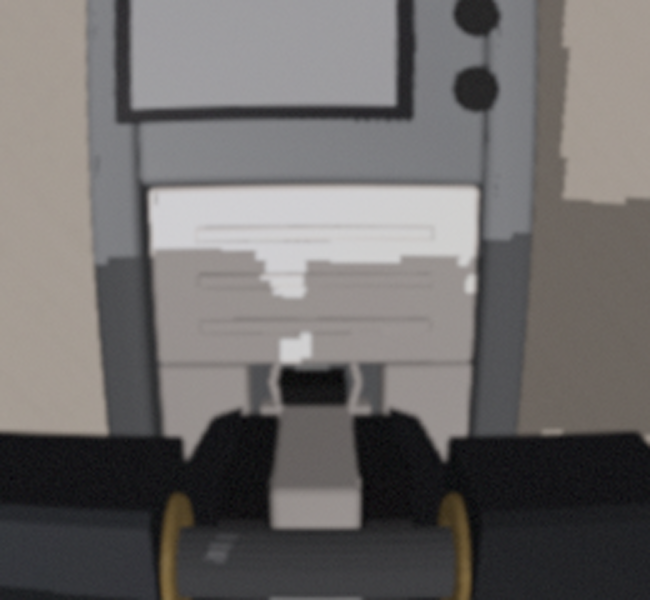

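The picture shows the cover still level in the bay, with the post between the fingers at ~(315,450) and pressed inward. Motion stalled at ~17.3 mm with the force rising, so that is the soft stop. Now easing upward in small steps.

```bash
python3 -m handwheel '[[[0,-0.001,0,0,0,0],[0,-0.001,0,0,0,0],[0,-0.001,0,0,0,0],[0,-0.001,0,0,0,0]]]'
python3 -m handwheel '[[[0,-0.001,0,0,0,0],[0,-0.001,0,0,0,0],[0,-0.001,0,0,0,0],[0,-0.001,0,0,0,0]]]'
```

```text
clock: 11.2
tool_pos: [0.4451, -0.2261, 0.0571]
eef_rot: [-0.027, 0.707, -0.706, 0.022]
contact_force: [-7.7, -1.6, 2.6]
opening: 0.177
clock: 11.53
tool_pos: [0.4452, -0.2261, 0.0577]
eef_rot: [-0.027, 0.707, -0.706, 0.022]
contact_force: [-6.8, -2.4, -1.5]
opening: 0.178
```

```bash
python3 -m handwheel '[[[-0.0005,-0.001,0,0,0,0],[-0.0005,-0.001,0,0,0,0],[-0.0005,-0.002,0,0,0,0],[-0.0005,-0.002,0,0,0,0],[-0.0005,-0.002,0,0,0,0]]]'
python3 -m handwheel '[[[0,-0.001,0,0,0,0],[0,-0.002,0,0,0,0],[0,-0.002,0,0,0,0],[0,-0.002,0,0,0,0]]]'
```

```text
clock: 11.95
tool_pos: [0.4453, -0.2257, 0.0594]
eef_rot: [-0.027, 0.708, -0.706, 0.022]
contact_force: [-6.0, -1.1, -3.5]
opening: 0.179
clock: 12.28
tool_pos: [0.4453, -0.2254, 0.0614]
eef_rot: [-0.027, 0.708, -0.706, 0.022]
contact_force: [-6.1, -1.1, -4.4]
opening: 0.18
```

```bash
python3 -m handwheel '[[[0,-0.001,0,0,0,0],[0,-0.002,0,0,0,0],[0,-0.003,0,0,0,0],[0,-0.004,0,0,0,0],[0,-0.004,0,0,0,0],[0,-0.004,0,0,0,0]]]'
python3 - <<'E'
from h import *
from plant import *
import cv2
s=r.get_state();print(s["moment"])
im=snapshot("wrist")[:,:,::-1];w=cv2.resize(im[60:300,130:390],None,fx=2.2,fy=2.2,interpolation=cv2.INTER_CUBIC)
cv2.imwrite("pics/w3.png",w)
E
```

```text
clock: 12.78
tool_pos: [0.4453, -0.2251, 0.0654]
eef_rot: [-0.027, 0.708, -0.706, 0.022]
contact_force: [-6.7, -0.2, -3.1]
opening: 0.177
[-0.10221272  1.5556294  -0.07336937]
```

View pics/w3.png

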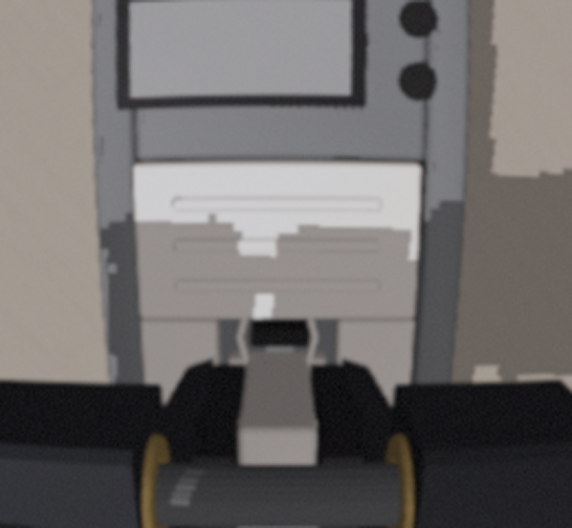

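Cover is rising square with the tool: its apparent width is unchanged while the housing shrank ~4%. Continuing straight up.

```bash
python3 -m handwheel '[[[0,-0.001,0,0,0,0],[0,-0.002,0,0,0,0],[0,-0.003,0,0,0,0],[0,-0.004,0,0,0,0],[0,-0.005,0,0,0,0],[0,-0.006,0,0,0,0],[0,-0.007,0,0,0,0],[0,-0.008,0,0,0,0],[0,-0.008,0,0,0,0]]]' -1 45
python3 -m handwheel '[[[0,-0.002,0,0,0,0],[0,-0.005,0,0,0,0],[0,-0.01,0,0,0,0],[0,-0.015,0,0,0,0],[0,-0.02,0,0,0,0],[0,-0.025,0,0,0,0],[0,-0.03,0,0,0,0],[0,-0.03,0,0,0,0],[0,-0.03,0,0,0,0],[0,-0.03,0,0,0,0]]]'
python3 - <<'E'
from h import *
from plant import *
import cv2
s=r.get_state();print(s["moment"],s["contact_force"])
im=snapshot("wrist")[:,:,::-1];w=cv2.resize(im[60:300,130:390],None,fx=2,fy=2)
sc=snapshot("scene")[:,:,::-1];sc=cv2.resize(sc[120:280,140:270],(390,480),interpolation=cv2.INTER_CUBIC)
o=np.zeros((480,910,3),np.uint8);o[:,:520]=w;o[:,520:]=sc
cv2.imwrite("pics/w4.png",cv2.resize(o,(796,420)))
E
```

```text
clock: 13.58
tool_pos: [0.4496, -0.2265, 0.075]
eef_rot: [0.024, -0.707, 0.707, -0.025]
contact_force: [-0.2, 0.8, -0.4]
opening: 0.177
clock: 14.42
tool_pos: [0.449, -0.2265, 0.1047]
eef_rot: [0.025, -0.707, 0.707, -0.025]
contact_force: [0.3, 0.3, -1.1]
opening: 0.175
[ 0.01468832  0.00293192 -0.03190346] [ 0.34065522  0.25625912 -1.0532526 ]
```

View pics/w4.png

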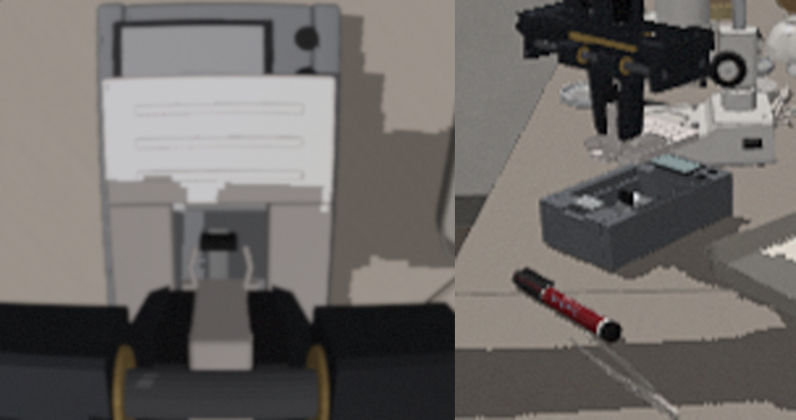

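The cover is free of the meter at ~86 mm, measured weight ~1.05 N, and the slot has reopened, so the tab is back near rest. The front edge shows at ~(103..335,80) in the picture. Checking slip, tilt and tab position against the projection.

```bash
python3 - <<'E'
from h import *
from plant import *
from scipy.spatial.transform import Rotation as Ro
np.set_printoptions(precision=4,suppress=True)
s=r.get_state();p=s["tool_pos"];R=Ro.from_quat(s["eef_rot"]).as_matrix();print(p,R)
ux=-R[:,0]*[1,1,0];uy=-R[:,2]*[1,1,0]
c=lambda u,v:(130+u/1.75,60+v/1.75)
for q in [(103,82),(335,78)]: 
    w=ray("wrist",c(*q),p[2]-.0087); print("edge in cover dir",(w-p)@ux,(w-p)@uy)
for q in [(105,205),(330,203)]:
    w=ray("wrist",c(*q),p[2]-.0087); print("seam",(w-p)@ux,(w-p)@uy)
ps=-.037;t=np.array([.5125,-.416])-.031*np.array([np.cos(ps),np.sin(ps)])
d=np.array([*t,p[2]])-p;print("tool shift",R.T@d,"turn",(np.arctan2(-R[1,0],-R[0,0])-ps)/np.pi)
E
```

```text
[ 0.4489 -0.2264  0.1045] [[-0.9976 -0.0005  0.0698]
 [-0.0698  0.0002 -0.9976]
 [ 0.0005 -1.     -0.0002]]
edge in cover dir 0.07124247219149822 0.03507734395396797
edge in cover dir 0.07241343278526972 -0.03388980170709931
seam 0.03359926897629344 0.035777376572488015
seam 0.03421935662339934 -0.033593323646108925
tool shift [-0.0194 -0.      0.1903] turn 0.034019297542171846
```

Edges match a level cover 19 mm below the TCP, with the tab at rest (front edge at 72 mm, 73 expected). Carrying it to the tray.

```bash
python3 -m handwheel '[[[-0.002,0,0.02,0,0.0035,0],[-0.005,0,0.05,0,0.009,0],[-0.008,0,0.08,0,0.0145,0],[-0.0113,0,0.11,0,0.02,0],[-0.0143,0,0.14,0,0.025,0],[-0.0173,0,0.17,0,0.0305,0],[-0.0194,0,0.19,0,0.034,0],[-0.0194,0,0.19,0,0.034,0],[-0.0194,0,0.19,0,0.034,0],[-0.0194,0,0.19,0,0.034,0],[-0.0194,0,0.19,0,0.034,0]]]'
python3 -m handwheel '[[[0,0.01,0,0,0,0],[0,0.025,0,0,0,0],[0,0.04,0,0,0,0],[0,0.055,0,0,0,0],[0,0.065,0,0,0,0],[0,0.07,0,0,0,0],[0,0.07,0,0,0,0],[0,0.07,0,0,0,0],[0,0.07,0,0,0,0]]]'
python3 - <<'E'
from h import *
from plant import *
import cv2
s=r.get_state();print(s["tool_pos"],s["contact_force"],s["moment"])
w=snapshot("wrist")[:,:,::-1];t=snapshot("top")[:,:,::-1];t=cv2.resize(t[140:280,170:360],(516,384),interpolation=cv2.INTER_CUBIC)
o=np.hstack([w[:,100:484],t]);cv2.imwrite("pics/w5.png",cv2.resize(o,(790,336)))
E
```

```text
clock: 15.43
tool_pos: [0.4817, -0.4125, 0.1044]
eef_rot: [0.012, 0.708, -0.706, -0.013]
contact_force: [-0.3, -0.2, -1.6]
opening: 0.18
clock: 16.18
tool_pos: [0.4822, -0.415, 0.0355]
eef_rot: [-0.013, -0.707, 0.707, 0.013]
contact_force: [-0.3, 0.1, -1.5]
opening: 0.177
[ 0.48216928 -0.41499     0.03547642] [-0.28263709  0.14997624 -1.45770226] [0.00842961 0.05076953 0.02127668]
```

View pics/w5.png

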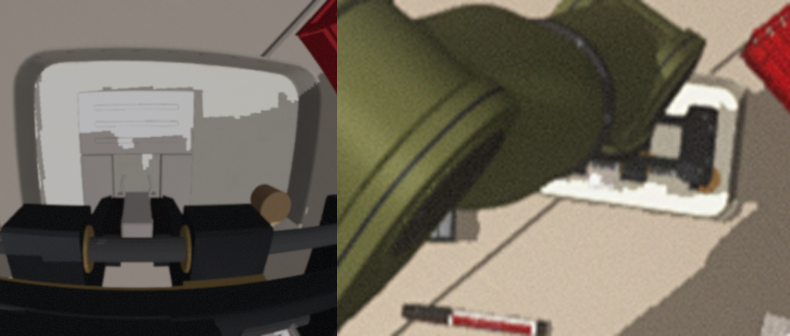

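The cover sits over the tray floor, square to the walls and clear of the cork. Lowering gently.

```bash
python3 -m handwheel '[[[0,0.003,0,0,0,0],[0,0.006,0,0,0,0],[0,0.009,0,0,0,0],[0,0.012,0,0,0,0],[0,0.012,0,0,0,0],[0,0.012,0,0,0,0],[0,0.012,0,0,0,0]]]'
python3 -m handwheel '[[[0,0.001,0,0,0,0],[0,0.002,0,0,0,0],[0,0.003,0,0,0,0],[0,0.003,0,0,0,0],[0,0.003,0,0,0,0],[0,0.003,0,0,0,0]]]'
```

```text
clock: 16.87
tool_pos: [0.4817, -0.4147, 0.0227]
eef_rot: [-0.013, -0.707, 0.707, 0.013]
contact_force: [0.4, 0.8, -1.1]
opening: 0.173
clock: 17.37
tool_pos: [0.4817, -0.4147, 0.0197]
eef_rot: [-0.013, -0.707, 0.707, 0.013]
contact_force: [0.4, -0.1, -0.8]
opening: 0.177
```

```bash
python3 -m handwheel '[[[0,0.001,0,0,0,0],[0,0.001,0,0,0,0],[0,0.001,0,0,0,0],[0,0.001,0,0,0,0],[0,0.001,0,0,0,0]]]'
python3 -m handwheel '[[[0,0.001,0,0,0,0],[0,0.001,0,0,0,0],[0,0.001,0,0,0,0],[0,0.001,0,0,0,0],[0,0.001,0,0,0,0]]]'
```

```text
clock: 17.78
tool_pos: [0.4818, -0.4148, 0.0188]
eef_rot: [-0.013, -0.707, 0.707, 0.013]
contact_force: [-0.8, 0.0, -0.1]
opening: 0.177
clock: 18.2
tool_pos: [0.4817, -0.4148, 0.0187]
eef_rot: [-0.013, -0.707, 0.707, 0.013]
contact_force: [-2.0, 1.3, 7.0]
opening: 0.177
```

It is down: 7 N of contact, z as expected. Letting go and retreating straight up.

```bash
python3 -m handwheel '[[[0,-0.0005,0,0,0,0],[0,-0.0005,0,0,0,0],[0,-0.0005,0,0,0,0],[0,-0.0005,0,0,0,0],[0,-0.0005,0,0,0,0],[0,-0.0005,0,0,0,0],[0,-0.0005,0,0,0,0],[0,-0.0005,0,0,0,0]]]' -0.2
python3 -m handwheel '[[[0,-0.01,0,0,0,0],[0,-0.03,0,0,0,0],[0,-0.06,0,0,0,0],[0,-0.09,0,0,0,0],[0,-0.12,0,0,0,0],[0,-0.15,0,0,0,0],[0,-0.18,0,0,0,0],[0,-0.18,0,0,0,0],[0,-0.18,0,0,0,0],[0,-0.18,0,0,0,0]]]'
python3 - <<'E'
from h import *
from plant import *
import cv2
w=snapshot("wrist")[:,:,::-1];k=get_calibration("wrist");sc=snapshot("scene")[:,:,::-1];sc=cv2.resize(sc[120:280,150:350],(480,384),interpolation=cv2.INTER_CUBIC)
for n in("cover","cork"):print(n,[(np.round(b["bbox"]),b["confidence"]) for b in boxes_of(n,"wrist")][:2])
for b in [(.5125,-.416,.01),(.4731,-.5162,.026)]: print(proj("wrist",b,k))
o=np.hstack([w[:,100:484],sc]);cv2.imwrite("pics/w6.png",cv2.resize(o,(790,351)))
E
```

```text
clock: 18.87
tool_pos: [0.4816, -0.4147, 0.0182]
eef_rot: [-0.013, -0.707, 0.707, 0.013]
contact_force: [0.8, -0.6, 1.4]
opening: 0.401
clock: 19.7
tool_pos: [0.4812, -0.4144, 0.1983]
eef_rot: [0.013, 0.707, -0.707, -0.013]
contact_force: [0.2, -0.2, -1.6]
opening: 0.403
cover []
cork [(array([334., 167., 355., 188.]), 0.75)]
[256.94011521 143.91159677]
[346.97913165 178.4586189 ]
```

View pics/w6.png

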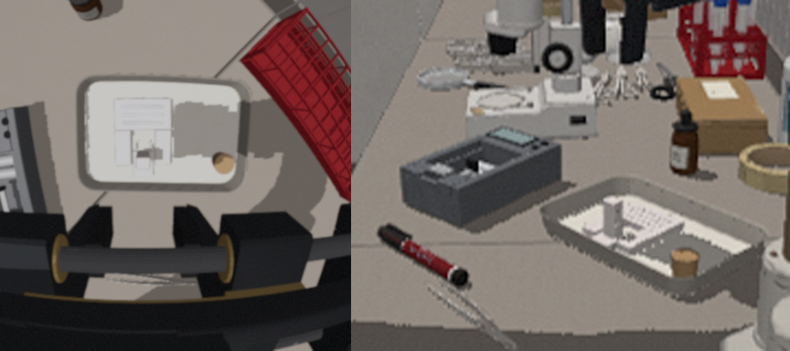

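The cover lies flat, tab up, inside the tray. Its centre is at ~(256,144) px, and (257,144) was predicted. The cork, bottle and pen are in place and the gripper is clear.

```bash
python3 -c "
from plant import job
print(job.finish_job())"
```

```text
the job is handed in; nothing more can be done
None
```

The cover is out of the meter and lying flat, right side up, in the enamel tray. The job was handed in at about 20 s of the 42 s allowed, and no verdict came back.

- **Press:** I gripped the tab and pressed it inward until it stalled on the soft stop, at about 17 mm of tool travel and 8 N.
- **Lift:** I kept it pressed (6–8 N) while lifting straight up until the plate cleared the bay. The tab then sprang back in the closed fingers, as it should. In the wrist pictures the cover stayed square, with no tilt visible.
- **Placing:** I lowered it until the tray floor was felt (7 N), let go, and moved straight up to 0.2 m.

**Last checks:** the cover's centre showed within about 1 pixel of where I aimed, 30 mm from the tray's centre on the side away from the cork. The cork was found where it started, within 2 pixels. The bottle and marker looked unmoved, but I judged those by eye only. The wrist force was near zero after letting go.

- **Missed detection:** the network did not find the cover in the last wrist picture, so that position comes from my own reading of the picture.
- **Not measured directly:** the force of the cover on the meter. I inferred it from the wrist reading, which peaked at about 13 N in the readings between moves.

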